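# Find the release groove of a specimen clamp by touch and hold its key down

## Robot

A 7-joint arm with a two-finger parallel gripper is mounted at the origin on the work surface. World frame = base frame: x ahead of the robot, y to its left, z up, the work surface at z = 0. Lengths are in m, angles in rad, forces in N, time in s.
With the tool pointing down it reaches from about 0.425 to 0.925 m from the base axis. Payload 6.8 kg.
Tool frame: the origin (TCP) lies on the front face of the gripper's body, between the roots of the fingers; the fingertips stand 73 mm ahead of it and the grasp point (between the pads) lies 54 mm ahead of it (env.nose_length is the distance from the TCP to the fingertips, in m); z points along the fingers, y is the line along which they close (so a half turn about z gives the same grasp; the last joint's range is limited). The gripper opens to 85 mm and grips with 20 to 120 N. Pads are 22 mm wide; open, the fingers measure 114 mm over their backs; the gripper's body (76 mm by 85 mm) begins 54 mm behind the grasp point. The pads swing forward as they close: fully open they stand 13 mm farther back than shut.
Start: joints at [1.192, 0.477, 0.022, 1.555, -0.011, 1.109, -0.083], TCP at [0.181, -0.65, 0.304] pointing down, gripper open.
Joint ranges: [-2.96, 2.96], [-0.34, 2.1], [-1.41, 1.46], [0.24, 2.44], [-1.37, 4.51], [0.17, 1.92], [-2.96, 2.96]. Speed limits (rad/s): [2.39, 2.39, 3.14, 3.14, 3.14, 3.14, 3.14].

## Interface

Orientations are given as a unit quaternion [w, x, y, z].
In Python, from cell import env, kin, camera, calibration, job gives the robot as it stands. The module is installed in compiled form; this text tells all that it offers. Calls block until the motion is done:
- env.reach(position, orientation): joint-space move of the TCP to a pose.
- env.movel(position, velocity=0.15, rot=None, stop_force=None): straight line of the TCP; rot=None keeps the orientation; velocity is the mean speed in m/s. With stop_force (N) it stops when the force on the tool has changed by that much, and returns True; else False.
- env.goto_joints(angles): joint-space move.
- env.grip(opening, f_grip=None): finger opening in m; f_grip is the grip in N (None keeps the last); returns when the fingers have stopped.
- env.dwell(seconds).
- kin.inverse_kinematics(position, orientation): joint angles nearest the present ones, or None.
- env.get_state(): the state.
- camera(name): name is "side" or "top" or "wrist"; returns (picture, depth): 420x560x3 uint8, blue, green, red; 420x560 float32, m along the optical axis (not along the pixel's ray), 0 where there is no reading.
- calibration(name): a dict with "fx", "fy", "cx", "cy" (pixels), "rvec" (rotation vector, rad) and "tvec" (3), from world to camera coordinates, as OpenCV has them. Camera axes: x right, y down, z forward; pixel columns grow to the right and rows downward; lengths in m; the calibration is good to about 2 mm. A picture is of the moment at which its call begins: read the wrist's pose just before it. calibration takes no time and is no camera call; for the wrist camera it gives the pose at the moment of the call.
A pose or a line that the arm cannot do raises env.PlanningError and nothing moves.
- job.job_done(): hands the job in, once; it reports no verdict.
The state is a dict: "time": time; "qpos": joint angles; "joint_velocities": joint speeds; "joint_torque": joint torques, N m; "tcp_pos": TCP position; "orientation": TCP orientation; "force": force on the tool from outside, world axes, zero at the start; "torque": the same for the moment, N m; "opening": finger opening in m.
Only numpy, scipy, OpenCV 4.12 (cv2) and the standard library are available. Lean on these libraries where they do the work, as an engineer would, in place of code of your own. Each camera call takes 0.05 s, during which the arm holds its last target. There are 200 camera calls.

## Task

The specimen clamp's release key lies hidden in a groove somewhere along the top edge of its rail, the long bar on the side nearest the robot. Start with a shut fingertip on the edge close to the left end stop (left as the robot sees it), slide it lightly along the edge to the right until it drops into the groove, then press the key in there fully down so that the jaw opens, and finish while still holding it down. Grasp and lift nothing, never lean hard (over 60 N) on the clamp, and leave the specimen and the other things where they are.

Things in the scene. Friction and masses are not known exactly. Their poses are not given: they have to be found in the camera images.
- fixture: Fixed specimen clamp on a dark base plate 190 (x) x 364 (y) x 14 mm. Origin at the centre of its underside; +x points away from the robot, +y to the robot's left (turned by up to 0.3 rad). From front to back: the rail (x = -65 mm), free space down to the base (x -57 to -26), fixed jaw (36 mm above the table), specimen, moving jaw (36), back block (42).
- rail_mid (a point): Middle of the top edge of the aluminium rail, axes as the clamp's. The rail runs along y, 16 mm thick in x, its flat top 60 mm above the table, y = -135 to +135 mm from here. The groove is a cut right across it, 44 mm long in y, 12 mm deep down to the key (same metal), open to both sides in x. Its centre, between y = -60 and +25 mm, is not reported: feel for it.
- rail_left (a point): Left end of the rail's top edge (its middle in x), where the left end stop begins: grey block 43 mm long (y), 28 mm wide (x), 8 mm higher than the edge. Start the slide with the fingertip's centre 5 to 50 mm to the right of here. The first 80 mm of edge are a fixed piece; the piece right of it, with the groove, is 0.4 mm lower and reaches to 220 mm from here.
- key (a joint): The release key's travel in m: 0 up (its top 12 mm below the rail's edge), 0.008 at the bottom stop; counts as fully down from 0.0065. A spring pushes back with 1.6 N at the top, 4.8 N at the bottom, and lifts it again when let go.
- jaw (a joint): The moving jaw's opening in m: 0 closed; driven by the key, it moves 1.5 times the key's travel away from the robot, to 0.012.
- specimen: Loose hinge sample lying flat on the clamp's base plate between the jaws: two green plates and a steel barrel, 48 x 60 x 9 mm. Origin at the centre of its underside, 14 mm above the table. It stays there, not lifted or shifted by 15 mm.
- spare: Bystander: a second such hinge sample, lying on the table. Origin at the centre of its underside.
- adapter: Bystander: steel pull-rod adapter, 22 mm across, 42 mm high, standing on the clamp's base plate behind the rail's left half. Origin at the centre of its underside.
- case: Bystander: clear flat specimen case 90 x 65 x 23 mm on the table. Origin at the centre of its underside.
- thumbscrew: Bystander: steel thumbscrew standing on its 36 mm head, 45 mm high. Origin at the centre of its underside.
- weight: Bystander: steel calibration weight 50 mm across, 64 mm high. Origin at the centre of its underside.
- driver: Bystander: screwdriver lying on the table. Origin at the underside of it.
- oil: Bystander: small bottle 44 mm across, 95 mm high. Origin at the centre of its underside.

How it is judged:
By the outcome, as a careful person would: the job done as asked, in the order asked, and still so for the second after the job is handed in, while the arm keeps its last pose, push and grip.
It also fails if it takes over 48 s, if anything falls off the work surface, if the arm or the gripper's body presses on something with over 40 N, if the wrist force passes 120 N, or if a joint passes its speed limit or range.

## Working session

There is one attempt and no reset: what is moved stays moved. The work goes in short steps, each a Python script; the robot and the scene stay as the last script left them, time stands still between calls to the robot, and variables do not carry over. Pictures are saved under pics/ and viewed, on a budget of 10 in all, crops included, one or two more only if the job needs it, and the job is handed in when it is done.

```bash
mkdir -p pics; python3 - <<'E'
from cell import env,camera,calibration
import cv2,numpy as np
for n in("top","side"):
    p,d=camera(n);cv2.imwrite(f"pics/{n}0.png",p);np.savez(f"{n}0.npz",p=p,d=d,**{k:np.array(v) for k,v in calibration(n).items()})
    print(calibration(n))
s=env.get_state();print(s["time"],s["tcp_pos"],s["orientation"],s["force"],env.nose_length)
E
```

```text
{'fx': 384.9389850690264, 'fy': 384.9389850690264, 'cx': 281.1797529387513, 'cy': 210.61069227247916, 'rvec': array([ 2.13753293, -2.13692605,  0.12802429]), 'tvec': array([-0.00105665,  0.45538346,  0.91589438])}
{'fx': 406.46399780683686, 'fy': 406.46399780683686, 'cx': 280.7258211866676, 'cy': 213.92267868939888, 'rvec': array([ 0.83266545, -2.5007328 ,  1.1504422 ]), 'tvec': array([0.35242984, 0.23762527, 0.81175406])}
0.1 [ 0.18042898 -0.65001127  0.30302212] [-8.05424446e-04  9.90850015e-01  1.34965054e-01 -1.81444184e-04] [-1.00559379 -0.47686374 -1.12129321] 0.0726
```

View pics/top0.png

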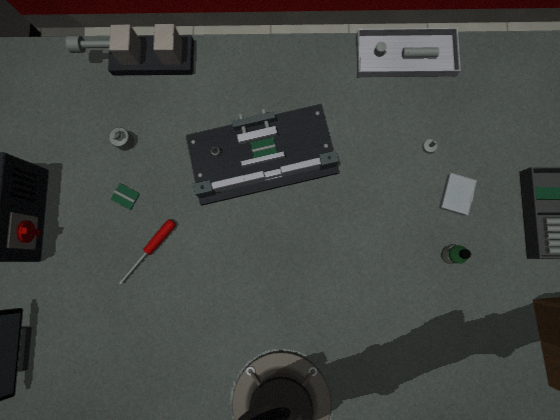

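View pics/side0.png

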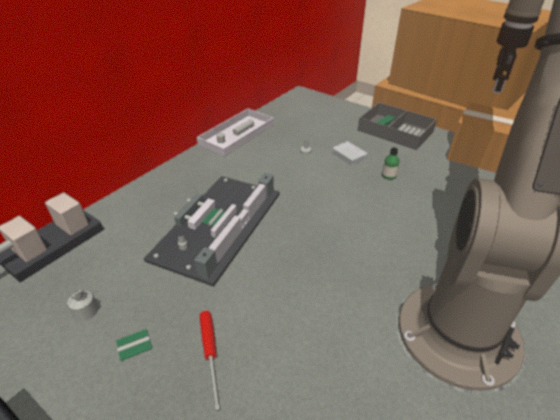

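The top view shows the clamp turned slightly, with the rail's bright edge running from about (212,186) to (321,161). The left stop is at about (203,188) and the adapter at (215,151). The side view agrees. Next I'll fit the rail from the depth image.

```bash
cat >h.py <<'E'
import numpy as np,cv2
def cloud(f):
    a=np.load(f);d=a["d"].astype(float);v,u=np.mgrid[:420,:560]
    c=np.stack([(u-a["cx"])/a["fx"]*d,(v-a["cy"])/a["fy"]*d,d],-1)
    R=cv2.Rodrigues(a["rvec"])[0]
    return (c-a["tvec"])@R,a["p"],d
E
python3 - <<'E'
from h import *
for n in("top0.npz","side0.npz"):
    w,p,d=cloud(n);z=w[...,2]
    reg=(d>0)&(w[...,0]>.4)&(w[...,0]<.8)&(w[...,1]>-.25)&(w[...,1]<.3)
    t=reg&(abs(z)<.006);print(n,"table z",np.median(z[t]))
    m=(reg&(z>.054)&(z<.075)).astype(np.uint8)
    nl,lab,st,ce=cv2.connectedComponentsWithStats(m)
    for i in range(1,nl):
        if st[i,4]<30: continue
        q=w[lab==i]
        r=cv2.minAreaRect(q[:,:2].astype(np.float32)*1000)
        print(st[i],q.mean(0).round(4),r)
        vx,vy,x0,y0=cv2.fitLine(q[:,:2].astype(np.float32),cv2.DIST_HUBER,0,1e-4,1e-4).ravel();print(np.arctan2(vy,vx))
        s=(q[:,:2]-[x0,y0])@[vx,vy]*np.sign(vy)
        for a in np.arange(-.2,.2,.01):
            k=(s>=a)&(s<a+.01)
            if k.sum(): print(round(a,3),k.sum(),q[k].mean(0).round(4),q[k][:,2].max().round(4))
    # base plate
    b=reg&(z>.008)&(z<.07)
    m=b.astype(np.uint8);nl,lab,st,ce=cv2.connectedComponentsWithStats(m)
    i=1+st[1:,4].argmax();print("base",cv2.minAreaRect(w[lab==i][:,:2].astype(np.float32)*1000))
c=cv2.resize(np.load("top0.npz")["p"][95:215,175:350],None,fx=4.5,fy=4.5,interpolation=cv2.INTER_CUBIC)
cv2.imwrite("pics/crop1.png",cv2.convertScaleAbs(c,alpha=1.2))
E
```

```text
top0.npz table z -7.562171483236752e-05
[281 151  58  22 496] [ 0.5704 -0.0794  0.0629] ((570.4048461914062, -68.74309539794922), (27.72724151611328, 139.5128173828125), 10.9550199508667)
-1.3513364
-0.06 48 [ 0.582  -0.1328  0.0674] 0.073
-0.05 52 [ 0.5799 -0.1235  0.0669] 0.0713
-0.04 50 [ 0.5779 -0.1137  0.0673] 0.074
-0.03 52 [ 0.5757 -0.104   0.0673] 0.0715
-0.02 42 [ 0.5745 -0.0947  0.0627] 0.0723
-0.01 31 [ 0.5719 -0.084   0.0595] 0.0626
0.0 26 [ 0.57   -0.0743  0.0599] 0.064
0.01 30 [ 0.5673 -0.0644  0.0594] 0.0638
0.02 28 [ 0.5653 -0.0547  0.0595] 0.0627
0.03 28 [ 0.5627 -0.0452  0.0594] 0.0635
0.04 27 [ 0.5607 -0.0353  0.0587] 0.0614
0.05 28 [ 0.5585 -0.0257  0.0591] 0.0617
0.06 27 [ 0.5562 -0.0159  0.0594] 0.0616
0.07 26 [ 0.5533 -0.0063  0.0601] 0.0637
0.08 1 [ 0.5539 -0.0009  0.0587] 0.0587
[193 171  71  25 589] [0.5198 0.1369 0.0624] ((521.2449340820312, 125.4417724609375), (28.664167404174805, 171.0556640625), 11.695419311523438)
-1.3316687
-0.1 22 [0.5416 0.0461 0.0591] 0.0634
-0.09 28 [0.5393 0.0548 0.0593] 0.0626
-0.08 26 [0.5371 0.0643 0.0594] 0.0634
-0.07 26 [0.53
[... 1747 characters left out ...]
649 0.0586] 0.061
-0.08 21 [0.5334 0.0747 0.0586] 0.0616
-0.07 22 [0.5311 0.0843 0.0591] 0.0611
-0.06 24 [0.529  0.0942 0.0589] 0.0608
-0.05 26 [0.5268 0.1047 0.0589] 0.0618
-0.04 21 [0.5234 0.1148 0.0591] 0.0626
-0.03 24 [0.522  0.1236 0.0591] 0.0617
-0.02 24 [0.5197 0.133  0.059 ] 0.0611
-0.01 30 [0.5176 0.1428 0.059 ] 0.0617
0.0 24 [0.5155 0.1535 0.0592] 0.0615
0.01 14 [0.5124 0.1599 0.059 ] 0.0615
0.02 44 [0.5088 0.1725 0.0658] 0.0685
0.03 50 [0.506  0.1813 0.0657] 0.07
0.04 57 [0.503  0.1911 0.0661] 0.0723
0.05 56 [0.5013 0.2008 0.0652] 0.0697
0.06 60 [0.5019 0.2087 0.062 ] 0.0693
base ((612.1448364257812, 53.092010498046875), (203.6813507080078, 366.24737548828125), 13.427431106567383)
```

View pics/crop1.png

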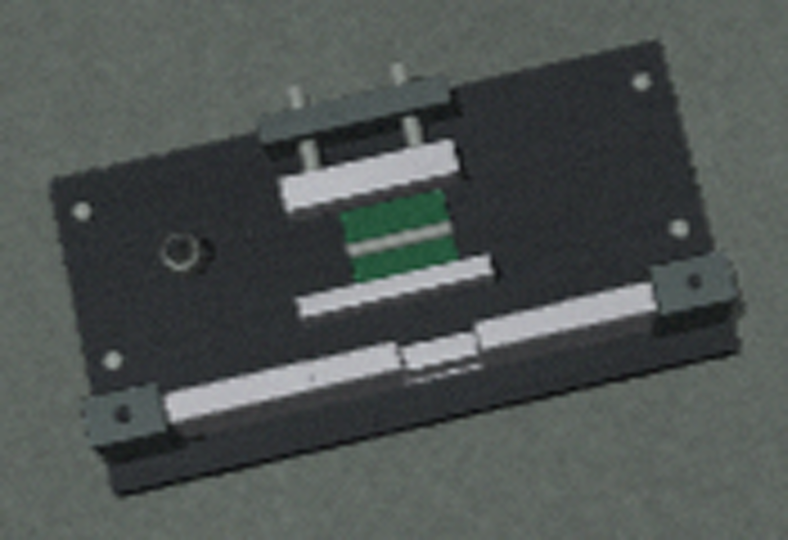

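The crop shows the rail's top from (168,405) to (655,297), with a visible gap from about (400,355) to (478,335). The depth gives the rail line, yaw ≈ 0.23 and a middle at about (0.544, 0.034). I'll still feel for the groove. First I'll close the gripper and go above the start point.

```bash
cat >>h.py <<'E'
YAW=0.231; M=np.array([.5442,.034]); EX=np.array([np.cos(YAW),np.sin(YAW)]); EY=np.array([-EX[1],EX[0]])
NOSE=.0726
def P(y,tipz,x=0): return [*(M+y*EY+x*EX),tipz+NOSE]
def inv(p): d=np.array(p[:2])-M; return d@EX,d@EY,p[2]-NOSE
def Q(phi): return [0,np.cos(phi/2),np.sin(phi/2),0]
E
python3 - <<'E'
from h import *
from cell import env,kin
for a in(np.pi/2,-np.pi/2):
    print([None if (q:=kin.inverse_kinematics(P(y,z),Q(YAW+a))) is None else np.round(q,2) for y,z in((.103,.15),(.103,.06),(-.03,.04))])
env.grip(0,40)
a=min((np.pi/2,-np.pi/2),key=lambda a:np.abs(np.array(kin.inverse_kinematics(P(.103,.12),Q(YAW+a)))-env.get_state()["qpos"]).sum())
print("phi",a,env.get_state()["time"])
env.reach(P(.103,.15),Q(YAW+a)); print(env.get_state()["time"])
env.movel(P(.103,.085),.1)
f=[]
for _ in range(5): env.dwell(.04); f.append(env.get_state()["force"])
s=env.get_state();print(s["time"],inv(s["tcp_pos"]),s["opening"],np.round(f,2),s["orientation"])
from cell import camera,calibration
p,d=camera("wrist");cv2.imwrite("pics/w1.png",p);np.savez("w1.npz",p=p,d=d,**{k:np.array(v) for k,v in calibration("wrist").items()})
p,d=camera("side");cv2.imwrite("pics/s1.png",cv2.resize(p[140:320,120:340],None,fx=3.2,fy=3.2))
E
```

```text
[array([ 0.42,  0.56, -1.03,  1.91,  0.57,  1.  , -0.64]), array([ 0.24,  0.61, -0.78,  1.98,  0.6 ,  0.8 , -0.66]), array([ 0.31,  0.6 , -0.56,  1.96,  0.48,  0.71, -0.31])]
[array([-1.24,  0.73,  1.28,  2.01, -0.83,  1.05, -2.47]), array([ 0.49,  0.84, -1.19,  1.96,  0.93,  1.04,  2.23]), array([-0.85,  0.85,  1.05,  2.04, -1.  ,  0.89, -2.13])]
phi 1.5707963267948966 0.8667
3.8833
4.8917 (np.float64(0.00036189341600263036), np.float64(0.10303380900166113), np.float64(0.0855998121420839)) -0.00030313770070821544 [[-0.39  0.36 -0.26]
 [-0.4  -0.04 -0.08]
 [ 0.82 -0.02  0.16]
 [-0.73  0.96  0.  ]
 [-0.28 -0.11  0.09]] [3.89452616e-04 6.20957931e-01 7.83843687e-01 4.13088421e-04]
```

View pics/w1.png

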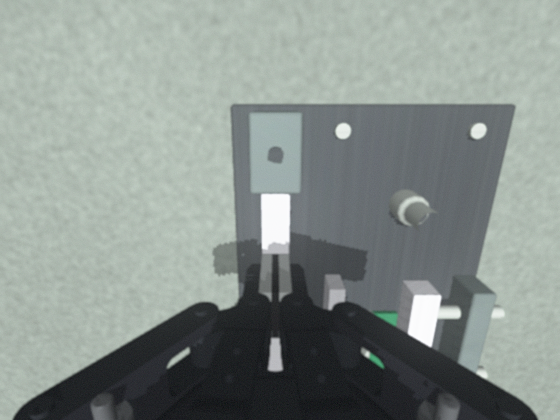

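View pics/s1.png

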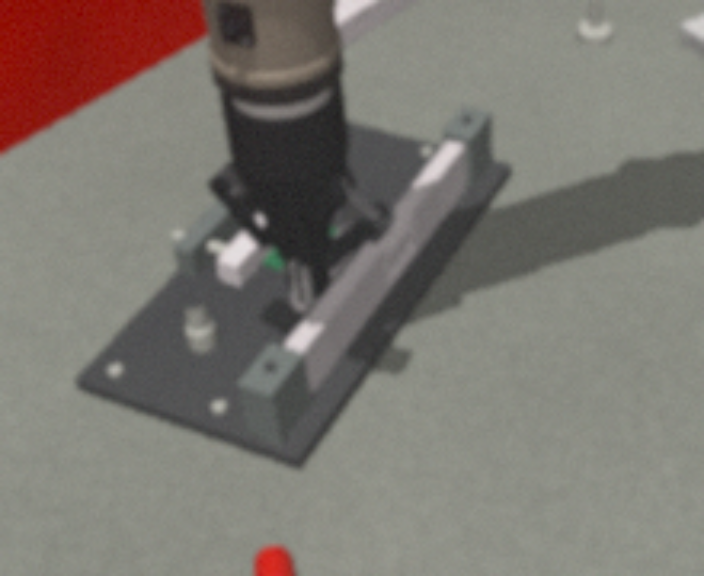

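The wrist view shows the finger seam (column 275) centred on the rail (262–290), with the end stop clear ahead. Now I'll touch down gently.

```bash
cat >>h.py <<'E'
def F(env,n=4):
    f=[]
    for _ in range(n): env.dwell(.02); f.append(env.get_state()["force"])
    return np.mean(f,0)
E
python3 - <<'E'
from h import *
from cell import env
env.movel(P(.103,.067),.05)
print(env.movel(P(.103,.055),.012,stop_force=3))
s=env.get_state();print(s["time"],np.round(inv(s["tcp_pos"]),5),F(env).round(2))
z=env.get_state()["tcp_pos"][2]-NOSE
for k in(1,2,3):
    env.movel(P(.103,z-.0003*k),.02);s=env.get_state();print(np.round(inv(s["tcp_pos"]),5),F(env).round(2))
print(env.get_state()["time"])
E
```

```text
True
6.1417 [4.0000e-05 1.0298e-01 6.0150e-02] [-0.52 -0.5   5.78]
[1.000e-04 1.030e-01 6.015e-02] [-1.2  -0.98  5.99]
[0.00011 0.103   0.06012] [-2.26 -1.76  8.97]
[0.00011 0.10308 0.06011] [-3.32 -2.2  11.81]
7.1583
```

```bash
python3 - <<'E'
from h import *
from cell import env
zc=.0598; y=.103; env.movel(P(y,zc),.02); dropped=False
while y>-.095 and env.get_state()["time"]<30:
    y-=.004; env.movel(P(y,zc),.03)
    f=F(env,3); s=env.get_state(); p=inv(s["tcp_pos"]); print(round(y,3),np.round(np.array(p)*1000,2),f.round(1),round(zc*1000,2))
    if f[2]<2:
        hit=env.movel(P(y,.0565),.015,stop_force=3)
        p=inv(env.get_state()["tcp_pos"]); print("probe",hit,np.round(p,5))
        if p[2]<.0575: dropped=True;break
        zc=p[2]-.0003
        env.movel(P(y,zc),.02)
    else: zc+=np.clip((f[2]-5)/12000,-.0003,.0003)
s=env.get_state();print(dropped,s["time"],np.round(inv(s["tcp_pos"]),5),F(env).round(2))
E
```

```text
0.099 [ 0.36 99.51 60.13] [-1.5  1.5  5.8] 59.8
0.095 [ 0.4  95.25 60.14] [-0.8  2.1  4.7] 59.87
0.091 [ 0.42 91.03 60.15] [-0.7  2.5  5.5] 59.84
0.087 [ 0.37 86.7  60.15] [-0.6  2.5  5.5] 59.88
0.083 [ 0.28 82.47 60.13] [-1.   2.8  6.3] 59.92
0.079 [ 0.21 78.14 60.13] [-0.6  2.2  5.4] 60.03
0.075 [ 0.14 74.05 60.13] [-0.7  1.8  5.9] 60.06
0.071 [5.000e-02 6.990e+01 6.013e+01] [-0.9  2.2  6.1] 60.14
0.067 [-1.000e-02  6.569e+01  6.015e+01] [-1.   1.9  5. ] 60.23
0.063 [-4.000e-02  6.176e+01  6.015e+01] [-0.3  1.1  5.2] 60.23
0.059 [-6.000e-02  5.806e+01  6.015e+01] [-0.4  0.   4. ] 60.25
0.055 [-1.000e-02  5.455e+01  6.013e+01] [-0.4  0.7  3.9] 60.17
0.051 [-0.15 50.15 59.79] [ 0.7 -0.7  0.9] 60.07
probe True [-9.000e-05  5.028e-02  5.974e-02]
0.047 [ 0.13 47.23 59.75] [-0.7  0.9  6.2] 59.44
0.043 [ 0.18 43.09 59.74] [-1.3  1.7  4.7] 59.53
0.039 [ 0.26 38.94 59.74] [-0.9  2.9  4.6] 59.51
0.035 [ 0.3  34.78 59.73] [-1.1  2.6  5.6] 59.48
0.031 [ 0.27 30.48 59.76] [-0.8  2.1  5.8] 59.53
0.027 [ 0.21 26.19 59.73] [-0.7  2.5  6. ] 59.6
0.023 [ 0.13 21.98 59.74] [-0.5  1.8  5.6] 59.69
0.019 [4.000e-02 1.786e+01 5.973e+01] [-0.1  1.7  5.2] 59.74
0.015 [2.000e-02 1.386e+01 5.974e+01] [-0.5  2.4  5.5] 59.75
0.011 [-5.000e-02  9.760e+00  5.973e+01] [-0.9  1.7  4.8] 59.79
0.007 [-5.00e-02  5.76e+00  5.97e+01] [-0.8  1.4  5.3] 59.77
0.003 [-0.57  1.77 59.17] [-0.1 -0.1  0.3] 59.8
probe True [-0.00021  0.00155  0.05846]
-0.001 [-0.16 -1.   57.91] [-0.2 -0.4 -0.3] 58.16
probe False [-0.00012 -0.00084  0.05628]
True 17.25 [-0.00012 -0.00084  0.05628] [ 0.19 -0.2  -0.26]
```

The tip stepped over the 0.4 mm seam at y ≈ +52 and then dropped at y ≈ +1 mm. The groove's left edge is therefore at about +5 and its centre at about −16, which agrees with vision (about −14). I'll move towards the centre inside the groove and press.

```bash
python3 - <<'E'
from h import *
from cell import env
print(env.movel(P(-.015,.0555),.03,stop_force=6))
f0=F(env);print(np.round(inv(env.get_state()["tcp_pos"]),5),f0.round(2))
hit=env.movel(P(-.015,.049),.02,stop_force=6);print(hit,np.round(inv(env.get_state()["tcp_pos"]),5),F(env).round(2))
if not hit:
    for z in(.0465,.045,.0435,.042,.0405,.0395,.039,.0385,.038,.0375):
        h=env.movel(P(-.015,z),.02,stop_force=15);f=F(env);p=inv(env.get_state()["tcp_pos"]);print(z,h,np.round(np.array(p)*1000,2),f.round(2))
        if f[2]>14: break
print(env.get_state()["time"])
from cell import camera
p,d=camera("side");cv2.imwrite("pics/s2.png",cv2.resize(p[140:320,120:340],None,fx=3.2,fy=3.2))
p,d=camera("top");cv2.imwrite("pics/t2.png",cv2.resize(p[95:215,175:350],None,fx=4.5,fy=4.5,interpolation=cv2.INTER_CUBIC));np.savez("top2.npz",p=p,d=d,**{k:v for k,v in np.load("top0.npz").items() if k not in"pd"})
E
```

```text
False
[-1.000e-05 -1.483e-02  5.551e-02] [0.2  0.33 0.06]
False [-9.000e-05 -1.492e-02  4.883e-02] [-0.22  0.5  -0.14]
0.0465 False [  0.29 -14.95  46.71] [0.47 0.14 1.89]
0.045 False [  0.22 -14.98  45.11] [0.71 0.27 2.68]
0.0435 False [  0.2  -15.    43.61] [0.93 0.19 3.2 ]
0.042 False [  0.17 -14.97  42.07] [1.46 0.2  3.43]
0.0405 False [  0.15 -15.    40.56] [1.79 0.66 4.11]
0.0395 False [  0.2  -14.97  40.05] [-0.44 -0.17  9.08]
0.039 False [  0.24 -14.92  39.96] [-1.51 -0.44 13.83]
0.0385 False [  0.27 -14.88  39.86] [-2.76 -1.37 18.35]
21.1
```

View pics/s2.png

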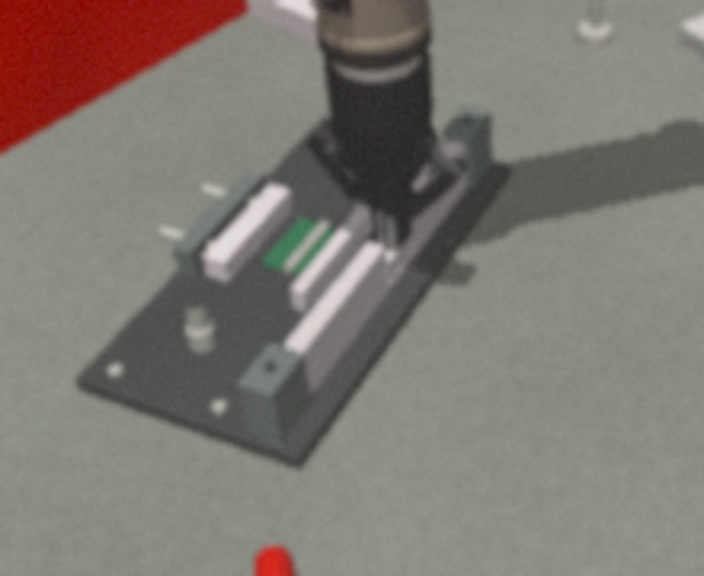

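View pics/t2.png

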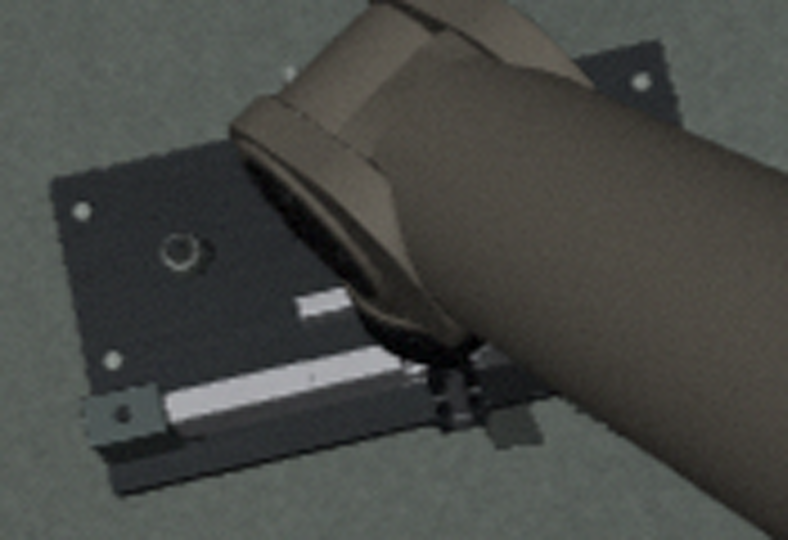

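The side view shows the fingertip down in the groove at about (390,240). The moving jaw has backed up against the back block, and the rods stick out further, at about (170,232) and (212,188). The specimen and adapter haven't moved. The force rose along the spring (1.9 to 4.1 N) and then hit a hard stop at tip z ≈ 40 mm. That is 20 mm below the edge, so the key is fully down.

```bash
python3 - <<'E'
from h import *
from cell import env,job
s=env.get_state();print(s["time"],np.round(inv(s["tcp_pos"]),4),F(env).round(1)); job.job_done()
E
```

```text
21.2 [ 0.0003 -0.0148  0.0399] [-2.5 -0.8 18.3]
the job is handed in; nothing more can be done
```

The release key is fully down, the jaw is open, and I handed the job in at about 21 s with the arm still holding the key.

- **Slide:** I touched the shut fingertip down on the rail about 32 mm right of the left end stop. It slid right along the edge at about 5 N. One probe stopped at the 0.4 mm seam, and I carried on past it.
- **Groove:** The tip dropped in 1–3 mm right of the rail's middle. One probe during the drop stopped early, about 1.5 mm down. The next, 4 mm further right, went in freely. I put the groove's centre about 15 mm right of the middle, and vision agreed.
- **Press:** The force rose from 1.9 to 4.1 N along the spring, then met the hard stop at a tip height of 40.0 mm. That is 20 mm below the edge, as expected for a key at the bottom of its travel.
- **Last checks:** I was holding with about 18 N, the highest force I read during the job. The side picture showed the jaw open, with the specimen and adapter in place. In the top view the arm hid the groove and jaw, so the jaw opening rests on the side picture and the force and depth readings. I did not look at the other bystanders again at the end.

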